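# Drift a seized axle pin out of a caster wheel

## Task

The caster wheel clamped at a slant in the holding stand still has its old axle pin stuck in the hub. Take the slim drift from the wooden tool block and push it down through the hub from the upper side until the pin comes out below and drops into the stand's tray; leave the drift fully home in the hub, its collar down on the hub face, as a dummy axle. Do not handle the pin with the fingers, and leave the stout drift and the other things on the table where they are.

Things in the scene. Friction and masses are not known exactly. Their poses are not given: they have to be found in the camera images.
- stand: Holding stand, fixed; place and yaw vary. Aluminium catch tray, walls 28 mm high, from x = -60 to 130 and y = -75 to 75 mm of its origin (on the table, midway between the uprights). Two grey uprights 50 mm wide, 115 mm high, 141 mm apart outside, black clamp knobs out to 165 mm, hold the wheel. Its x points from the robot-side, upper wheel face towards where the pin falls.
- wheel: Caster wheel fixed in the stand: black tread 96 mm across, steel hub 38 mm across, 40 mm long, 18 mm bore right through. Origin on the bore axis at the lower hub face, 85 mm above the table; z = bore axis, up out of the upper hub face (z = 40 mm), leaning 35 degrees from vertical towards the stand's -x. Sprung liner shells in the bore (z = 8 to 32 mm) grip the pin, then leave 13.8 mm free.
- pin: Old axle pin, plain steel, 16 mm across, 44 mm long, origin at its middle, z along it. It starts in the bore, upper end 6 mm below the upper hub face, lower end 10 mm out below the lower face. The sprung liner holds it: 5 to 20 N along the bore slides it, and it drops out below once its upper end has passed the liner shells.
- drift: Slim drift, steel: shank 13 mm across, 62 mm long, tip tapered to 8 mm over the last 4 mm; collar 36 mm across, 6 mm thick; round handle 22 mm across, from 68 to 143 mm above the tip. Origin at the tip's end, z towards the handle. It starts upright in one of the block's two holes, collar on the block, tip 8 mm above the table. Fully home in the hub, its tip is 22 mm below the lower hub face.
- stout_drift: A second, stout drift that does not fit the bore: shank 25 mm across, same 36 mm collar, handle 33 mm across and only 34 mm long, so it stands 41 mm lower than the slim one. Origin at the tip as above. It stands upright in the other hole of the tool block; which hole is which varies.
- block: Wooden tool block 70 x 150 x 70 mm high, fixed to the table (its place and yaw vary); two through holes 28 mm across, 40 mm either side of its middle along its y. Origin at the centre of its underside.
- wrench: Steel wrench lying flat; origin near its middle. To be left alone.
- spare_wheel: A second caster wheel 96 mm across and 38 mm high lying flat on the table, hub closed. To be left alone.
- hammer: Hammer lying flat. To be left alone.
- oil_can: Round blue can 60 mm across, 130 mm high. To be left alone.
- vase: Green glass vase 90 mm across, 140 mm high. To be left alone.
- paddle: Marvering paddle, black blade 120 x 70 mm with a 160 mm wooden handle, lying flat. To be left alone.
- frit_dish: Steel bowl 100 mm across, 45 mm high. To be left alone.
There are look-alikes about, which are no part of the job. There is more than one size of the stand; the job needs the larger.

How it is judged:
By the outcome, as a careful person would: the job done as asked, in the order asked, and still so for the second after the job is handed in, with the robot touching nothing.
It also fails if it takes over 45 s, if anything falls off the work surface, if the arm or the gripper's body presses on something with over 40 N, if the wrist force passes 120 N, or if a joint passes its speed limit or range.

## Robot

A 7-joint arm with a two-finger parallel gripper is mounted at the origin on the work surface. World frame = base frame: x ahead of the robot, y to its left, z up, the work surface at z = 0. Lengths are in mm, angles in rad, forces in N, time in s.
With the tool pointing down it reaches from about 350 to 775 mm from the base axis. Payload 3.1 kg.
Tool frame: the origin (TCP) lies at the very end of the fingers, on their centre line; the grasp point (between the pads) lies ctrl.grip_depth behind it (ctrl.grip_depth is the distance from the TCP to the grasp point, in mm); z points along the fingers, y is the direction in which the jaws open and shut (so a half turn about z gives the same grasp; the last joint's range is limited). The gripper opens to 85 mm and grips with 20 to 120 N. Pads are 22 mm wide; open, the fingers measure 114 mm over their backs; the gripper's body (76 mm by 85 mm) begins 54 mm behind the grasp point. The pads swing forward as they close: fully open they stand 13 mm farther back than shut.
Start: joints at [1.106, 0.311, 0.014, 1.512, -0.004, 1.319, -0.027], TCP at [225.707, -501.571, 231.304] pointing down, gripper open.
Joint ranges: [-2.7, 2.7], [-0.3, 1.91], [-1.27, 1.3], [0.12, 2.57], [-1.44, 4.58], [0.2, 2.03], [-3.05, 3.05]. Speed limits (rad/s): [2.79, 2.79, 3.14, 3.14, 3.14, 3.14, 3.14].

## Interface

Orientations are given as [roll, pitch, yaw] about the fixed x, y, z axes, in that order (R = Rz(yaw) Ry(pitch) Rx(roll)).
In Python, from rig import ctrl gives the robot as it stands.
- The arm moves only by the tool play_rows, never from a script. Its argument "series" is one flat list of numbers, 7 for each row, row after row: the shift along the tool's x, y, z in units of 40 mm (1.0 is 40 mm), then the turn, a rotation vector about the tool's x, y, z in degrees, then the gripper's target within -1 to 1 (fully open at 1, half-way at 0, shut at -1). In form: [x, y, z, ax, ay, az, fingers, x, y, z, ax, ay, az, fingers, ...]. A call has 1 to 12 rows; each row shifts and turns the commanded pose from where the row before left it, along the tool's axes as they then stand; what a row does not reach is not made up. A row lasts 1/8 s, in which the tool goes at most 62.5 mm and 10.7 degrees, less where a joint would pass 70% of its speed; a pose out of reach is approached as far as the arm can. A call is refused whole if a number of a shift passes 1 or a number of a turn 10.7, either way. A call with a gripper value outside its range is refused whole. The fingers move at their own pace and stop on an object; "newtons" is the grip in N (left out, the last holds). Time passes only in rows, so rows that do not move let the fingers close. It gives the time, the measured TCP pose, the force and the opening at its end, in the units of the state.
- ctrl.sense(): the state, without advancing time (a new reading comes with each control period).
- ctrl.capture(name): name is "scene" or "top" or "wrist"; returns a dict with "frame" (420x560x3 uint8, blue, green, red), "range_z" (420x560 float32, mm along the optical axis (not along the pixel's ray), 0 where there is no reading), "camera_matrix" (3x3 intrinsics, pixels), "extrinsics" (4x4, takes a point from camera to world coordinates); the wrist camera has in their place "hand_eye" (4x4, takes a point from camera to tool coordinates, whose origin is the TCP and whose axes are the flange's). Camera axes: x right, y up, looking along -z (the intrinsics and any distortion apply to the point x, -y, -z); pixel columns grow to the right and rows downward; lengths in mm; the calibration is good to about 2 mm. A picture is of the moment at which its call begins: read the wrist's pose just before it.
- ctrl.job_done(): hands the job in, once; it reports no verdict.
The state is a dict: "time_s": time; "joints": joint angles; "qd": joint speeds; "effort": joint torques, N m; "ee_pos": TCP position; "ee_rot": TCP orientation; "ft_force": force on the tool from outside, world axes, zero at the start; "ft_torque": the same for the moment, N m; "gripper_width": finger opening in mm.
Only numpy, scipy, OpenCV 4.12 (cv2) and the standard library are available. Lean on these libraries where they do the work, as an engineer would, in place of code of your own. Each camera call takes 0.05 s, during which the arm holds its last target. There are 200 camera calls.

## Working session

There is one attempt and no reset: what is moved stays moved. The work goes in short steps, Python scripts to look and compute and a tool call to move; the robot and the scene stay as the last step left them, time stands still between calls to the robot, and variables do not carry over. Pictures are saved under pics/ and viewed, about 8 in all and at most 12, crops included, and the job is handed in when it is done.

Besides the shell and the picture viewer there is one more tool, called after "Call:" as a command line: name --argument value ..., lists and objects as JSON in quotes. play_rows: Moves the arm, as the interface text tells. Its arguments: {"type":"object","properties":{"series":{"type":"array"},"newtons":{"type":"number"}},"required":["series"]}

```bash
mkdir -p pics; ls
python3 - <<'E'
from rig import ctrl
import cv2,numpy as np
print(ctrl.grip_depth, ctrl.sense())
for n in("scene","top"):
    c=ctrl.capture(n); cv2.imwrite(f"pics/{n}0.png",c["frame"]); np.savez(f"{n}0.npz",**c)
    print(n,c["camera_matrix"].round(1).tolist(),c["extrinsics"].round(3).tolist(),[k for k in c],(c["range_z"]>0).mean())
E
```

```text
pics
18.700000000000003 {'time_s': 0.0, 'joints': array([ 1.10632639,  0.31175683,  0.01398711,  1.51305957, -0.00442361,
        1.31917361, -0.02721902]), 'qd': array([ 0.0002381 ,  0.00035715, -0.00186282, -0.00039822, -0.00142528,
        0.00082728,  0.00023316]), 'effort': array([-2.41209100e-04, -3.79914844e+01,  1.45681067e-01, -2.30587006e+01,
        1.22043278e-02,  1.35477085e-02,  1.34989602e-05]), 'ee_pos': array([ 225.38284769, -500.90744757,  230.20292003]), 'ee_rot': array([-3.13922735e+00,  7.28652715e-05,  4.22826522e-01]), 'ft_force': array([ 0.8784364 ,  0.09699789, -0.13172035]), 'ft_torque': array([-0.03641503, -0.02653563, -0.01046954]), 'gripper_width': 85.44273313525345}
scene [[477.1, 0.0, 276.7], [0.0, 477.1, 210.5], [0.0, 0.0, 1.0]] [[0.856, -0.345, 0.385, 1029.201], [0.516, 0.546, -0.66, -852.432], [0.018, 0.764, 0.645, 922.265], [0.0, 0.0, 0.0, 1.0]] ['frame', 'range_z', 'camera_matrix', 'extrinsics'] 0.9915688775510204
top [[451.1, 0.0, 279.7], [0.0, 451.1, 214.3], [0.0, 0.0, 1.0]] [[0.018, 0.996, -0.087, 420.099], [-1.0, 0.017, -0.008, -2.954], [-0.007, 0.087, 0.996, 1453.566], [0.0, 0.0, 0.0, 1.0]] ['frame', 'range_z', 'camera_matrix', 'extrinsics'] 0.9962372448979592
```

View pics/scene0.png

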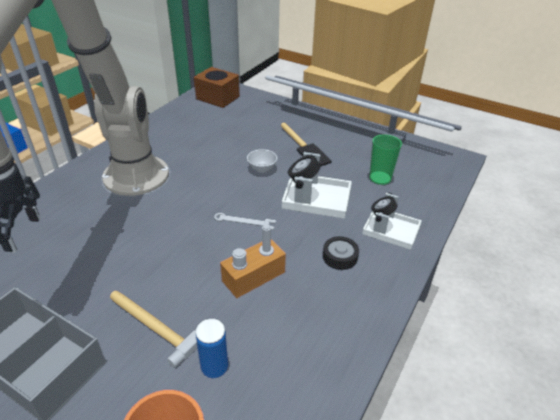

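View pics/top0.png

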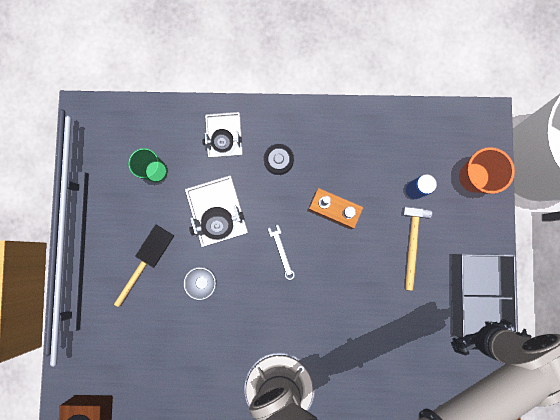

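The look-alikes are as follows:
- **Drifts:** the slim, tall one is at scene (266,240) / top (325,203). The stout, low one is at scene (240,260) / top (350,212).
- **Stands:** the larger is at scene (315,190) / top (216,215). The smaller is at scene (392,220) / top (222,137).

I choose the tall drift and the larger stand. Next I'll measure and take a close crop.

```bash
cat > h.py <<'E'
import numpy as np,cv2
def cloud(c,T=None):
    K=c["camera_matrix"];T=c["extrinsics"] if T is None else T
    Z=c["range_z"];v,u=np.mgrid[:Z.shape[0],:Z.shape[1]]
    P=np.stack([(u-K[0,2])/K[0,0]*Z,-(v-K[1,2])/K[1,1]*Z,-Z],-1)
    P=P@T[:3,:3].T+T[:3,3]; P[Z<=0]=np.nan
    return P
E
python3 - <<'E'
from h import *
C={n:np.load(n+"0.npz") for n in("scene","top")}
big=[]
for n,c in C.items():
    P=cloud(c);f=c["frame"];hsv=cv2.cvtColor(f,cv2.COLOR_BGR2HSV)
    print(n,"table z",np.nanmedian(P[200:300,150:200,2]))
    if n=="top": bl=P[208,335]; st=P[215,216]; ss=P[137,222]
    print("px world",bl,st,ss)
    near=np.hypot(P[...,0]-bl[0],P[...,1]-bl[1])<110
    m=near&(hsv[...,1]>110)&(hsv[...,0]<22)&(abs(P[...,2]-70)<9)
    r=cv2.minAreaRect(P[m][:,:2].astype(np.float32)); print("block",m.sum(),r,np.median(P[m][:,2]))
    for lo,hi in((143,170),(100,122),(72,90)):
        q=P[near&(P[...,2]>lo)&(P[...,2]<hi)]
        print(lo,len(q),q.mean(0).round(1) if len(q) else 0,np.ptp(q,axis=0).round() if len(q) else 0)
    near=np.hypot(P[...,0]-st[0],P[...,1]-st[1])<140
    w=near&(hsv[...,1]<60)&(hsv[...,2]>170)&(P[...,2]<45)
    q=P[w]; print("tray",len(q),cv2.minAreaRect(q[:,:2].astype(np.float32)))
    q=P[near&(P[...,2]>100)]; print("hi",len(q),q.mean(0),q.max(0))
    b=(slice(150,225),slice(270,365)) if n=="scene" else (slice(165,255),slice(175,255))
    big.append(cv2.resize(f[b],(400,int(400*f[b].shape[0]/f[b].shape[1])),interpolation=cv2.INTER_CUBIC))
b=(slice(210,300),slice(210,300)); g=cv2.resize(C["scene"]["frame"][b],(330,330),interpolation=cv2.INTER_CUBIC)
H=max(x.shape[0] for x in big)
im=np.hstack([cv2.copyMakeBorder(x,0,H-x.shape[0],0,0,0) for x in big]); cv2.imwrite("pics/crop.png",im)
E
```

```text
scene table z -0.12635446502832792Traceback (most recent call last):
  File "<stdin>", line 8, in <module>
NameError: name 'bl' is not defined
```

```bash
cat > m.py <<'E'
from h import *
C={n:np.load(n+"0.npz") for n in("top","scene")}
big=[]
for n,c in C.items():
    P=cloud(c);f=c["frame"];hsv=cv2.cvtColor(f,cv2.COLOR_BGR2HSV)
    if n=="top": bl=P[208,335]; st=P[215,216]; print("px world",bl,st)
    near=np.hypot(P[...,0]-bl[0],P[...,1]-bl[1])<110
    m=near&(hsv[...,1]>110)&(hsv[...,0]<22)&(abs(P[...,2]-70)<9)
    r=cv2.minAreaRect(P[m][:,:2].astype(np.float32)); print(n,"block",m.sum(),r,np.median(P[m][:,2]))
    for lo,hi in((143,170),(100,122),(72,90)):
        q=P[near&(P[...,2]>lo)&(P[...,2]<hi)]
        print(lo,len(q),q.mean(0).round(1) if len(q) else 0,np.ptp(q,axis=0).round() if len(q) else 0)
    near=np.hypot(P[...,0]-st[0],P[...,1]-st[1])<140
    w=near&(hsv[...,1]<60)&(hsv[...,2]>170)&(P[...,2]<45)
    q=P[w]; print("tray",len(q),cv2.minAreaRect(q[:,:2].astype(np.float32)))
    q=P[near&(P[...,2]>100)]; print("hi",len(q),q.mean(0),q.max(0))
    b=(slice(150,225),slice(270,365)) if n=="scene" else (slice(165,255),slice(175,255))
    big.append(cv2.resize(f[b],(400,int(400*f[b].shape[0]/f[b].shape[1])),interpolation=cv2.INTER_CUBIC))
H=max(x.shape[0] for x in big)
im=np.hstack([cv2.copyMakeBorder(x,0,H-x.shape[0],0,0,0) for x in big]); cv2.imwrite("pics/crop.png",im)
E
python3 m.py
```

```text
px world [ 563.13159452 -161.23281631   72.26677493] [529.61727354 194.45302858 138.12694707]
top block 855 ((564.1884765625, -163.4466552734375), (150.3375701904297, 71.09153747558594), 67.29236602783203) 71.46353450727929
143 44 [ 579.  -125.6  153.8] [20. 17. 11.]
100 106 [ 550.3 -192.4  112.5] [ 51. 101.  21.]
72 439 [ 565.  -156.5   74.8] [119. 163.  16.]
tray 1784 ((554.9278564453125, 218.84234619140625), (199.51536560058594, 161.38555908203125), 18.143829345703125)
hi 953 [512.63178367 198.54448051 119.3296333 ] [562.63089786 277.97419218 146.85187744]
scene block 901 ((563.8726806640625, -167.23806762695312), (151.3936309814453, 74.29916381835938), 67.22821044921875) 69.59162675000914
143 65 [ 581.2 -132.5  151.3] [22. 20. 14.]
100 203 [ 561.3 -185.   110.1] [57. 93. 22.]
72 268 [ 569.4 -171.3   77.2] [109. 147.  18.]
tray 1758 ((541.786376953125, 228.23028564453125), (201.95603942871094, 201.78515625), 18.022981643676758)
hi 684 [522.32264533 181.21779135 117.41689288] [563.02009473 275.82781403 144.36477499]
```

View pics/crop.png

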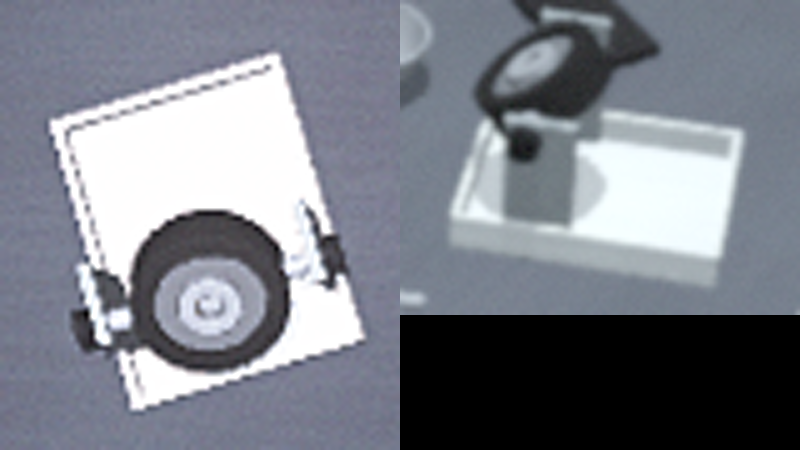

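The crop shows the larger stand: tray about 190x150, stand yaw about 18°, with the hub and its pin in the bore at crop (208,305). The slim drift is near (580,-128), with its handle top at about 151 mm. I'll move above it.

Call:
play_rows --series '[0.97,-0.4,0,0,0,0,1,0.97,-0.4,0,0,0,0,1,0.97,-0.4,0,0,0,0,1,0.97,-0.4,0,0,0,0,1,0.97,-0.4,0,0,0,0,1,0.97,-0.4,0,0,0,0,1,0.97,-0.4,0,0,0,0,1,0.97,-0.4,0,0,0,0,1,0.97,-0.4,0,0,0,0,1,0.97,-0.4,0,0,0,0,1,0.97,-0.4,0,0,0,0,1,0.97,-0.4,0,0,0,6,1]' --newtons 80

```text
time_s: 1.6
ee_pos: [571.9, -134.6, 230.7]
ee_rot: [-3.141, 0.001, 0.315]
ft_force: [0.7, 0.0, -0.5]
gripper_width: 85.7
```

```bash
cat >> h.py <<'E'
from scipy.spatial.transform import Rotation as Ro
def pose():
    from rig import ctrl
    s=ctrl.sense(); T=np.eye(4);T[:3,:3]=Ro.from_euler("xyz",s["ee_rot"]).as_matrix();T[:3,3]=s["ee_pos"]
    return T,s
def wrist(tag):
    from rig import ctrl
    T,s=pose(); c=ctrl.capture("wrist"); cv2.imwrite(f"pics/{tag}.png",c["frame"])
    np.savez(tag+".npz",T=T,**c)
    return c,T,cloud(c,T@c["hand_eye"])
E
python3 - <<'E'
from h import *
c,T,P=wrist("w1")
print(T.round(3).tolist(),pose()[1]["time_s"],c["hand_eye"].round(3).tolist())
near=np.hypot(P[...,0]-580,P[...,1]+128)<60
for lo,hi in((144,170),(85,144),(66,85)):
    q=P[near&(P[...,2]>lo)&(P[...,2]<hi)]
    if len(q): print(lo,len(q),np.median(q,0),cv2.minEnclosingCircle(q[:,:2].astype(np.float32)))
E
```

```text
[[0.951, 0.31, -0.001, 571.935], [0.31, -0.951, 0.0, -134.558], [-0.001, -0.0, -1.0, 230.656], [0.0, 0.0, 0.0, 1.0]] 1.65 [[-0.001, 0.965, 0.261, 65.081], [1.0, 0.0, 0.001, -1.158], [0.0, 0.261, -0.965, -143.408], [0.0, 0.0, 0.0, 1.0]]
144 801 [ 579.85632128 -126.55980423  154.13318324] ((578.4459228515625, -126.96082305908203), 10.894233703613281)
85 341 [ 587.5408863  -124.58932771  118.94030826] ((581.1170654296875, -126.55892181396484), 10.601691246032715)
66 6371 [ 578.95515768 -140.83809879   70.90579802] ((575.2265014648438, -134.1344757080078), 54.956512451171875)
```

View pics/w1.png

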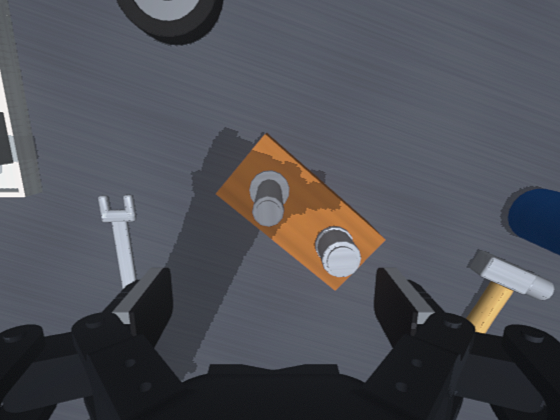

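Wrist view: slim handle top at (268,210), stout at (340,260), with the slim one at (579.3,-126.8). I'll centre, descend and grip.

Call:
play_rows --series '[0.24,-0.13,0,0,0,0,1,0,0,0.7,0,0,0,1,0,0,0.7,0,0,0,1,0,0,0.7,0,0,0,1,0,0,0.7,0,0,0,1,0,0,0.4,0,0,0,1,0,0,0,0,0,0,-1,0,0,0,0,0,0,-1,0,0,0,0,0,0,-1,0,0,0,0,0,0,-1,0,0,0,0,0,0,-1]' --newtons 80

```text
time_s: 3.02
ee_pos: [580.0, -127.9, 104.6]
ee_rot: [3.14, -0.002, 0.318]
ft_force: [0.5, -0.8, 5.0]
gripper_width: 20.5
```

Call:
play_rows --series '[0,0,-0.8,0,0,0,-1,0,0,-1,0,0,0,-1,0,0,-1,0,0,0,-1,-0.16,-0.94,-1,0,0,0,-1,-0.16,-0.94,-0.2,0,0,0,-1,-0.16,-0.94,0,0,0,0,-1,-0.16,-0.94,0,0,0,0,-1,-0.16,-0.94,0,0,0,0,-1,-0.16,-0.94,0,0,0,0,-1,-0.16,-0.94,0,0,0,0,-1,-0.16,-0.94,0,0,0,0,-1,-0.16,-0.94,0,0,0,0,-1]'

```text
time_s: 4.53
ee_pos: [417.0, 176.8, 262.6]
ee_rot: [3.141, 0.002, 0.318]
ft_force: [0.5, -0.5, -1.4]
gripper_width: 20.7
```

Call:
play_rows --series '[0,0,0,0,7,0,-1,0,0,0,0,7,0,-1,0,0,0,0,7,0,-1,0,0,0,0,7,0,-1,0,0,0,0,7,0,-1,0,0,0,0,0,0,-1,0,0,0,0,0,0,-1]'

```text
time_s: 5.4
ee_pos: [422.8, 175.8, 262.0]
ee_rot: [3.131, -0.563, 0.319]
ft_force: [1.4, 0.4, -0.8]
gripper_width: 20.2
```

Run:
```python
from h import *
c,T,P=wrist("w2")
s=pose()[1];print(T.round(3).tolist(),s["time_s"],s["joints"].round(2),s["gripper_width"],c["camera_matrix"])
```

```text
[[0.803, 0.308, 0.51, 422.807], [0.265, -0.951, 0.158, 175.841], [0.534, 0.009, -0.845, 262.039], [0.0, 0.0, 0.0, 1.0]] 5.45 [-0.21 -0.28 -0.24  2.17  0.04  0.69 -1.74] 20.245472914056986 [[337.67183447   0.         272.99003241]
 [  0.         337.67183447 216.3578487 ]
 [  0.           0.           1.        ]]
```

View pics/w2.png

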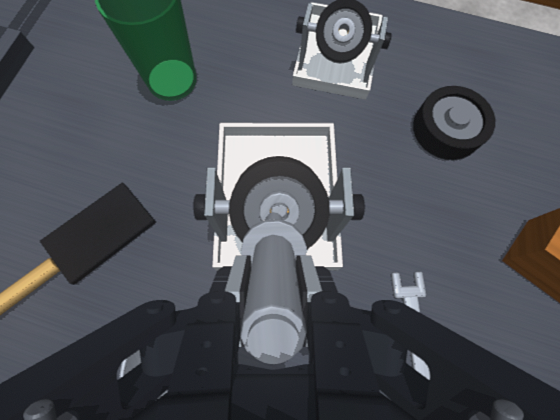

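The tilt stopped at 32° because joint 2 is near its limit; it should free up further forward. The hub ring is at (280,210) with the drift tip in front of it. I'll measure both in the same image.

```bash
cat > hub.py <<'E'
from h import *
import sys
from scipy.optimize import least_squares
def analyse(tag,H0):
    d=np.load(tag+".npz");T=d["T"];P=cloud(d,T@d["hand_eye"]);f=d["frame"]
    yaw=np.radians(18.1);t=np.radians(35)
    a=np.array([-np.sin(t)*np.cos(yaw),-np.sin(t)*np.sin(yaw),np.cos(t)])
    sy=np.array([-np.sin(yaw),np.cos(yaw),0]);sx=np.cross(sy,a)
    Q=(P-T[:3,3])@T[:3,:3]              # tool frame
    tool=(np.hypot(Q[...,0],Q[...,1])<30)&(Q[...,2]<105)
    L=np.stack([(P-H0)@k for k in(sx,sy,a)],-1)
    r=np.hypot(L[...,0],L[...,1])
    g=f.astype(int); br=g.mean(-1)
    w=(r<60)&~tool&(abs(L[...,2])<25)
    m=(r<18)&(r>11)&~tool&(abs(L[...,2])<12)
    q=P[m]; q=q[abs(L[m][:,2]-np.median(L[m][:,2]))<3]
    n=np.linalg.svd(q-q.mean(0))[2][2]; n*=np.sign(n[2])
    print(tag,"hub plane n in(sx,sy,a)",[round(float(n@k),3) for k in(sx,sy,a)],"u",np.median(L[m][:,2]),m.sum())
    # tread outer edge
    mm=w&(br<75)&(r>25)
    cc=np.array(cv2.minEnclosingCircle(L[mm][:,:2].astype(np.float32))[0]);print("tread circ",cc,cv2.minEnclosingCircle(L[mm][:,:2].astype(np.float32))[1])
    # drift, tool frame
    rows=[]
    for z0 in range(-8,95,8):
        s=(abs(Q[...,0])<30)&(abs(Q[...,1])<25)&(abs(Q[...,2]-z0)<2)&tool
        k=Q[s]
        if len(k)>4: rows.append([z0,len(k),k[:,1].min(),k[:,1].max(),np.percentile(k[:,0],97)])
    print("drift z,n,ymin,ymax,xmax\n",np.round(rows,1))
    np.save("bas.npy",np.stack([sx,sy,a]))
    return L,tool,br,f
if __name__=="__main__":
    L,tool,br,f=analyse(sys.argv[1],np.array(eval(sys.argv[2]),float))
    ok=~tool&(abs(L[...,2])<15)
    # rectified brightness map of face, 4 px/mm
    G=np.full((240,240),0,np.uint8);
    I=np.round(L[ok][:,:2]*2+120).astype(int);k=((I>=0)&(I<240)).all(1);G[I[k][:,0],I[k][:,1]]=br[ok][k]
    c=f[130:290,190:370];c=cv2.resize(c,(540,480),interpolation=cv2.INTER_CUBIC)
    cv2.imwrite(f"pics/{sys.argv[1]}_c.png",c)
    np.save("L.npy",L)
E
python3 hub.py w2 '[499,201,118]'
```

```text
w2 hub plane n in(sx,sy,a) [-0.034, 0.046, 0.998] u -1.0062439985950347 588
tread circ [-0.01977761  1.63157809] 58.31162643432617
drift z,n,ymin,ymax,xmax
 [[ -8.  335.  -23.9  20.8  10.8]
 [  0.  129.  -11.6   8.8  10.2]
 [  8.  109.  -11.9   9.   10. ]
 [ 16.  100.  -11.8   9.5  10.3]
 [ 24.   96.  -14.4  12.7  12.2]
 [ 32.   56.  -16.9  13.6  16.8]
 [ 80.   22.   -6.    3.7   5.6]
 [ 88.   27.   -6.9   4.5   5.5]]
```

View pics/w2_c.png

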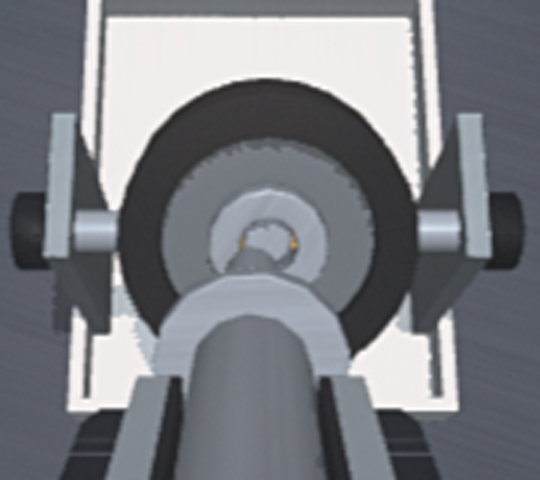

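```bash
cat > hubfit.py <<'E'
from h import *
import sys
from scipy.ndimage import map_coordinates
def run(tag,cx,cy,rp,R,angs,u0,H0):
    d=np.load(tag+".npz");M=d["T"]@d["hand_eye"];K=d["camera_matrix"];B=np.load("bas.npy")
    br=d["frame"].mean(-1); pts=[]
    for th in np.radians(angs):
        rr=np.arange(rp*.75,rp*1.3,.25);x=cx+rr*np.cos(th);y=cy-rr*np.sin(th)
        p=map_coordinates(br,[y,x],order=1);g=np.gradient(np.convolve(p,np.ones(5)/5,"same"))[4:-4]
        i=np.argmin(g)+4; pts.append([x[i],y[i]])
    pts=np.array(pts)
    D=np.c_[(pts[:,0]-K[0,2])/K[0,0],-(pts[:,1]-K[1,2])/K[1,1],-np.ones(len(pts))]@M[:3,:3].T
    o=M[:3,3];a=B[2];t=((H0-o)@a+u0)/(D@a);W=o+D*t[:,None]
    L=(W-H0)@B.T
    from scipy.optimize import least_squares
    s=least_squares(lambda v:np.hypot(L[:,0]-v[0],L[:,1]-v[1])-v[2],[0,0,R],loss="soft_l1")
    s2=least_squares(lambda v:np.hypot(L[:,0]-v[0],L[:,1]-v[1])-R,[0,0],loss="soft_l1")
    C=H0+s2.x[0]*B[0]+s2.x[1]*B[1]+u0*a
    print("free",s.x.round(2),"fixR",s2.x.round(2),"res",np.abs(s2.fun).mean().round(2),"world",C.round(1))
    return C
if __name__=="__main__":
    H0=np.array([499,201,118.])
    print("hub");C=run("w2",279.5,211,19.5,19,range(5,180,7),-1,H0)
    print("web?");run("w2",279.5,211,35,34,range(10,175,7),-1,H0)
    T=np.load("w2.npz")["T"];q=T[:3,:3].T@(C-T[:3,3]);print("hub in tool",q)
    B=np.load("bas.npy")
    print("axis in tool",T[:3,:3].T@B[2], "sy",T[:3,:3].T@B[1])
    tip=T[:3,3]+T[:3,:3]@np.array([-.9,-1.3,96.6]); print("tip rel hub (sx,sy,a)",B@(tip-C))
E
python3 hubfit.py
```

```text
hub
free [-4.48 -6.23 18.4 ] fixR [-5.24 -6.21] res 0.25 world [497.4 193.9 114.2]
web?
free [-3.58 -6.28 33.45] fixR [-4.27 -6.29] res 0.23 world [498.2 194.1 114.7]
hub in tool [-14.26633277   4.46578421 165.92451471]
axis in tool [-0.04756182  0.00870257 -0.99883039] sy [ 0.00240023 -0.99995816 -0.00882669]
tip rel hub (sx,sy,a) [16.63053817  6.40953141 68.55752743]
```

Call:
play_rows --series '[-0.26,0.09,0.5,0,0,0,-1,-0.27,0.09,0.5,0,0,0,-1,0,0,0,0.5,2.7,0,-1,0,0,0,0,0,0,-1,0,0,0,0,0,0,-1]'

```text
time_s: 6.08
ee_pos: [429.9, 168.7, 218.0]
ee_rot: [3.14, -0.612, 0.316]
ft_force: [-0.3, -0.3, -1.9]
gripper_width: 20.4
```

```bash
python3 - <<'E'
from h import *
c,T,P=wrist("w3")
s=pose()[1];B=np.load("bas.npy")
print(s["ee_pos"],s["joints"].round(3),"axis in tool",T[:3,:3].T@B[2],"sy",T[:3,:3].T@B[1])
C=np.array([497.4,193.9,114.2]);tip=T[:3,3]+T[:3,:3]@np.array([-.9,-1.3,96.6]); print("tip rel hub (sx,sy,a)",B@(tip-C))
M=np.linalg.inv(T@c["hand_eye"]);K=c["camera_matrix"]
for X in(C,tip):
    p=M[:3,:3]@X+M[:3,3];print("px",K[0,2]+K[0,0]*p[0]/-p[2],K[1,2]-K[1,1]*p[1]/-p[2])
E
python3 hub.py w3 '[499,201,118]'
```

```text
[429.88049021 168.95245179 218.08002774] [-0.209 -0.252 -0.229  2.293  0.045  0.486 -1.738] axis in tool [ 0.00162776  0.00185475 -0.99999696] sy [-2.92792125e-05 -9.99998279e-01 -1.85480333e-03]
tip rel hub (sx,sy,a) [-0.19055043 -1.83853076 29.67163979]
px 270.5592891947553 208.64384288535285
px 272.8452427494031 218.4290139110758
w3 hub plane n in(sx,sy,a) [0.014, 0.016, 1.0] u 1.4669493358336279 822
tread circ [0.02197771 0.24903494] 59.73525619506836
drift z,n,ymin,ymax,xmax
 [[ -8.  339.  -23.9  20.7  10.9]
 [  0.  125.  -11.6   8.8  10.2]
 [  8.  104.  -11.9   9.   10.1]
 [ 16.  103.  -11.9   9.5  10.2]
 [ 24.  106.  -15.6  12.2  15. ]
 [ 32.   59.  -17.   15.8  17. ]
 [ 80.   21.   -6.    3.6   5.3]
 [ 88.   25.   -6.9   4.5   5.5]]
```

View pics/w3_c.png

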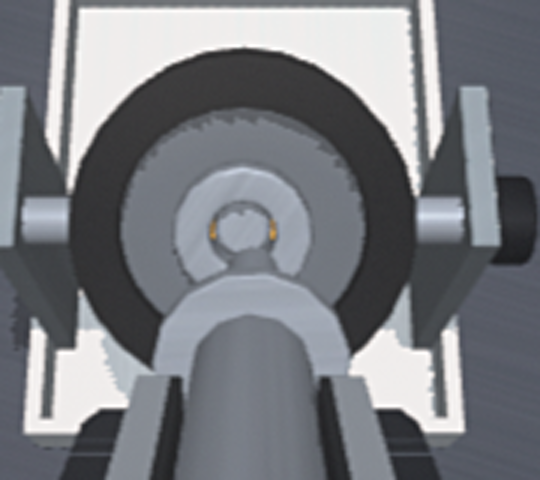

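Run:
```python
from hubfit import *
H0=np.array([499,201,118.]);B=np.load("bas.npy");T=np.load("w3.npz")["T"]
tip=T[:3,3]+T[:3,:3]@np.array([-.9,-1.3,96.6])
for u in(-1,1.5):
  for (r,R,A) in((22.5,19,range(-20,201,7)),(40.5,34,range(5,180,7)),(57,48,range(20,165,7))):
    C=run("w3",271,208.3,r,R,A,u,H0); print(u,R,"tip rel",(B@(tip-C)).round(2))
```

```text
free [-4.2  -6.12 18.38] fixR [-4.93 -6.09] res 0.35 world [497.6 194.1 114.4]
-1 19 tip rel [-0.49 -2.   29.7 ]
free [-3.29 -6.17 33.4 ] fixR [-4.04 -6.13] res 0.25 world [498.3 194.3 114.9]
-1 34 tip rel [-1.38 -1.96 29.7 ]
free [-68.49 -19.36 100.95] fixR [-11.32 -17.13] res 5.03 world [496.1 182.  110.7]
-1 48 tip rel [ 5.89  9.04 29.7 ]
free [-3.59 -6.14 18.21] fixR [-4.54 -6.1 ] res 0.42 world [496.5 193.8 116.6]
1.5 19 tip rel [-0.88 -1.99 27.2 ]
free [-2.7  -6.18 33.09] fixR [-3.84 -6.12] res 0.32 world [497.1 193.9 117. ]
1.5 34 tip rel [-1.59 -1.97 27.2 ]
free [-67.23 -19.25  99.96] fixR [-11.2  -17.09] res 4.98 world [494.8 181.6 112.8]
1.5 48 tip rel [ 5.77  9.   27.2 ]
```

Call:
play_rows --series '[0.035,-0.05,0.2,0,0,0,-1,0,0,0.4,0,0,0,-1,0,0,0,0,0,0,-1,0,0,0,0,0,0,-1]'

```text
time_s: 6.62
ee_pos: [442.4, 175.7, 198.3]
ee_rot: [3.14, -0.611, 0.318]
ft_force: [-0.6, -1.4, -1.4]
gripper_width: 20.4
```

Run:
```python
from hubfit import *
c,T,P=wrist("w4")
B=np.load("bas.npy");H0=np.array([499,201,118.]);tip=T[:3,3]+T[:3,:3]@np.array([-.9,-1.3,96.6])
print("axis",T[:3,:3].T@B[2]);M=np.linalg.inv(T@c["hand_eye"]);K=c["camera_matrix"]
p=M[:3,:3]@(H0-4.4*B[0]-6.1*B[1])+M[:3,3];px=(K[0,2]+K[0,0]*p[0]/-p[2],K[1,2]-K[1,1]*p[1]/-p[2]);print(px)
C=run("w4",*px,26,19,range(-10,191,7),0,H0);print("tip rel",B@(tip-C))
f=c["frame"];x,y=map(int,px);cv2.imwrite("pics/w4c.png",cv2.resize(f[y-50:y+50,x-65:x+65],(650,500),interpolation=cv2.INTER_CUBIC))
```

```text
axis [ 6.06329297e-04  5.90975927e-04 -9.99999642e-01]
(np.float64(274.0871701583373), np.float64(215.61308740125665))
free [-4.15 -6.18 18.38] fixR [-4.92 -6.15] res 0.3 world [497.1 193.9 115.2]
tip rel [-0.42434602  0.97840026  4.52593802]
```

View pics/w4c.png

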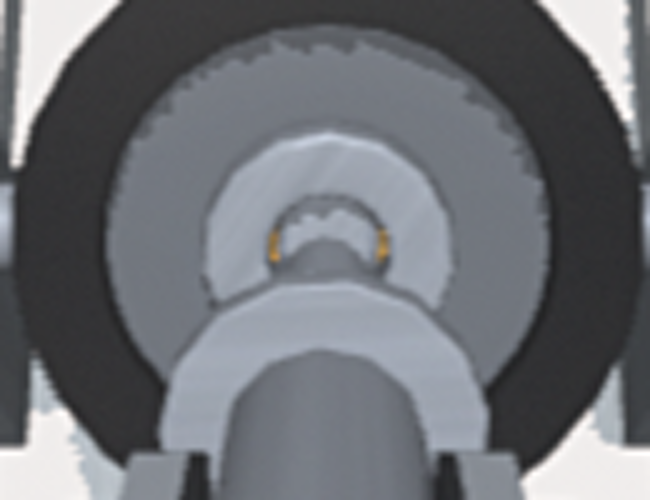

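The tip is over the bore (tip crop x 323, hub 330), so a small correction and then entry.

Call:
play_rows --series '[0.02,0.022,0,0,0,0,-1,0,0,0.15,0,0,0,-1,0,0,0.15,0,0,0,-1,0,0,0.1,0,0,0,-1,0,0,0.1,0,0,0,-1,0,0,0,0,0,0,-1]' --newtons 110

```text
time_s: 7.42
ee_pos: [454.9, 178.9, 182.9]
ee_rot: [3.14, -0.614, 0.318]
ft_force: [-1.0, -1.9, 1.9]
gripper_width: 20.2
```

```bash
cat > st.py <<'E'
from h import *
T,s=pose();B=np.load("bas.npy");C=np.array([499,201,118.])-4.4*B[0]-6.15*B[1]
tip=T[:3,3]+T[:3,:3]@np.array([-.9,-1.3,96.6]);print("t",s["time_s"],"tip rel",(B@(tip-C)).round(2),"F(sx,sy,a)",(B@s["ft_force"]).round(1),"M",s["ft_torque"].round(2),"axis",(T[:3,:3].T@B[2]).round(4),s["gripper_width"],s["joints"].round(2))
E
python3 st.py
```

```text
t 7.425 tip rel [  1.01   0.06 -15.41] F(sx,sy,a) [-0.2 -1.5  2.5] M [-0.25  0.57 -0.02] axis [ 2.7e-03  6.0e-04 -1.0e+00] 20.205403813425097 [-0.17 -0.13 -0.28  2.3   0.13  0.36 -1.82]
```

Call:
play_rows --series '[0,0,0.15,0,0,0,-1,0,0,0.15,0,0,0,-1,0,0,0.15,0,0,0,-1]'

```text
time_s: 7.8
ee_pos: [464.3, 182.0, 167.8]
ee_rot: [3.14, -0.613, 0.318]
ft_force: [-0.2, 0.7, -1.5]
gripper_width: 19.8
```

```bash
python3 st.py
python3 - <<'E'
from h import *
c,T,P=wrist("w5");cv2.imwrite("pics/w5c.png",cv2.resize(c["frame"][140:280,190:370],(640,498),interpolation=cv2.INTER_CUBIC))
E
python3 hub.py w5 '[499,201,118]' | tail -12
```

```text
t 7.8 tip rel [  0.4    0.1  -33.57] F(sx,sy,a) [-0.8  0.7 -1.3] M [-0.14  0.84 -0.07] axis [ 1.9e-03  5.0e-04 -1.0e+00] 19.81093834191783 [-0.15 -0.08 -0.31  2.31  0.19  0.31 -1.88]
w5 hub plane n in(sx,sy,a) [0.574, 0.0, 0.819] u nan 0
tread circ [0.06461025 0.00874393] 59.959693908691406
drift z,n,ymin,ymax,xmax
 [[ -8.  319.  -24.   21.1  10.9]
 [  0.  130.  -11.2   8.6  10.1]
 [  8.  117.  -11.8   9.   10.2]
 [ 16.  102.  -11.8   9.5  10.1]
 [ 24.   98.  -17.3   9.5  12. ]
 [ 32.   61.  -17.   15.8  16.9]
 [ 64.   86.  -23.   23.   26.2]]
  return _methods._mean(a, axis=axis, dtype=dtype,
  ret = ret.dtype.type(ret / rcount)
hub.py:17: RuntimeWarning: Mean of empty slice.
  n=np.linalg.svd(q-q.mean(0))[2][2]; n*=np.sign(n[2])
  ret = um.true_divide(
```

View pics/w5c.png

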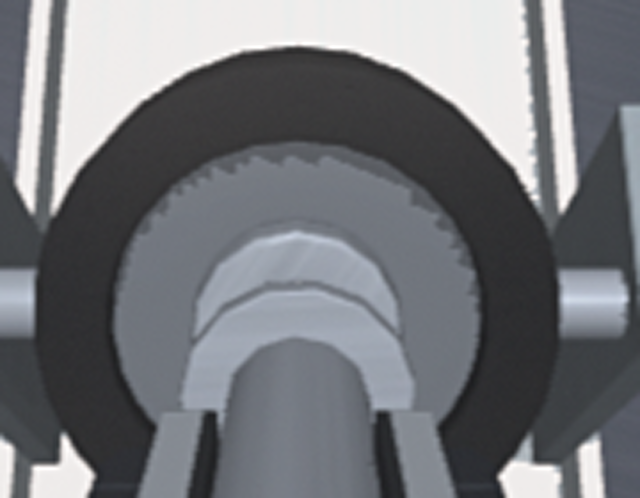

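The drift is in the bore and the handle hasn't slipped, with the collar about 28 mm off the face. I'll keep pushing.

Call:
play_rows --series '[0,0,0.15,0,0,0,-1,0,0,0.15,0,0,0,-1,0,0,0.15,0,0,0,-1,0,0,0.1,0,0,0,-1]'

```text
time_s: 8.35
ee_pos: [476.0, 185.7, 148.9]
ee_rot: [3.14, -0.611, 0.318]
ft_force: [0.4, 0.7, -2.5]
gripper_width: 19.5
```

```bash
python3 st.py
```

```text
t 8.35 tip rel [-6.000e-01 -1.000e-02 -5.601e+01] F(sx,sy,a) [-0.9  0.5 -2.4] M [-0.12  0.88  0.14] axis [ 1.e-04  6.e-04 -1.e+00] 19.531773645186497 [-0.12 -0.02 -0.34  2.31  0.31  0.26 -2.  ]
```

Call:
play_rows --series '[0,0,0.05,0,0,0,-1,0,0,0.05,0,0,0,-1,0,0,0.05,0,0,0,-1,0,0,0,0,0,0,-1]'

```text
time_s: 8.85
ee_pos: [478.5, 186.4, 145.9]
ee_rot: [3.138, -0.612, 0.319]
ft_force: [-17.5, -5.1, 19.1]
gripper_width: 19.7
```

```bash
python3 st.py
python3 - <<'E'
from h import *
from rig import ctrl
c,T,P=wrist("w6");a=cv2.resize(c["frame"][170:300,190:370],(400,289),interpolation=cv2.INTER_CUBIC)
s=ctrl.capture("scene");b=cv2.resize(s["frame"][140:225,265:365],(400,340),interpolation=cv2.INTER_CUBIC)
cv2.imwrite("pics/w6c.png",np.hstack([cv2.copyMakeBorder(a,0,51,0,0,0),b]))
E
```

```text
t 8.85 tip rel [-2.000e-02 -2.700e-01 -6.001e+01] F(sx,sy,a) [-4.   0.6 26.1] M [-0.25  1.81  0.18] axis [ 0.0016  0.0023 -1.    ] 19.65905098845024 [-0.12 -0.01 -0.34  2.31  0.36  0.25 -2.04]
```

View pics/w6c.png

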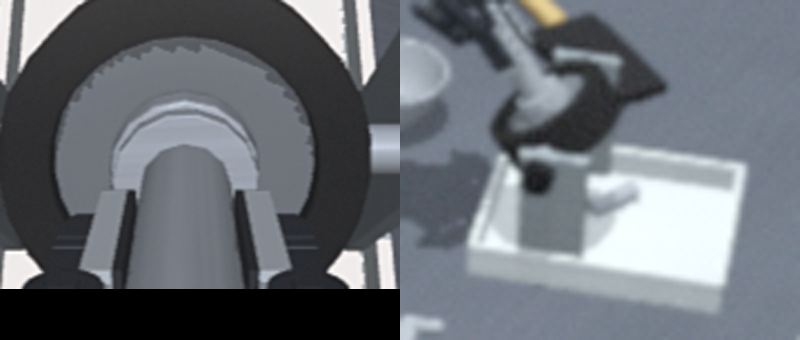

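The pin is lying in the tray (crop 612,195) and there is 26 N of contact along the bore. A little more push will confirm the collar is seated.

Call:
play_rows --series '[0,0,0.04,0,0,0,-1,0,0,0,0,0,0,-1]'

```text
time_s: 9.2
ee_pos: [478.6, 186.4, 145.8]
ee_rot: [3.136, -0.613, 0.32]
ft_force: [-36.3, -11.1, 38.1]
gripper_width: 19.7
```

```bash
python3 st.py
python3 - <<'E'
from h import *
d=np.load("w6.npz");T=d["T"];P=cloud(d,T@d["hand_eye"]);Q=(P-T[:3,3])@T[:3,:3]
r=np.hypot(Q[...,0]+.9,Q[...,1]+1.3)
for lo,hi in((12.5,16.5),(18.5,19.5),(22,30)):
    z=Q[(r>lo)&(r<hi)&(Q[...,0]>5)&(Q[...,2]>20)&(Q[...,2]<50)][:,2]; print(lo,len(z),np.percentile(z,[10,50,90]).round(1) if len(z) else 0)
E
```

```text
t 9.2 tip rel [  0.1   -0.42 -60.14] F(sx,sy,a) [-9.2  0.7 53. ] M [-0.47  2.63  0.19] axis [ 0.0023  0.0037 -1.    ] 19.65938334343215 [-0.13 -0.01 -0.34  2.31  0.37  0.25 -2.05]
12.5 445 [26.5 27.3 28.1]
18.5 287 [33.5 35.8 41.4]
22 1687 [40.4 41.2 42.1]
```

A 53 N hard stop with no motion means the collar is seated. I'll unload, open and retreat along the axis.

Call:
play_rows --series '[0,0,-0.06,0,0,0,-1,0,0,0,0,0,0,0,0,0,0,0,0,0,1,0,0,0,0,0,0,1,0,0,0,0,0,0,1,0,0,0,0,0,0,1,0,0,-0.3,0,0,0,1,0,0,-0.5,0,0,0,1,0,0,-0.5,0,0,0,1,0,0,-0.5,0,0,0,1,0,0,-0.2,0,0,0,1,0,0,0,0,0,0,1]'

```text
time_s: 10.7
ee_pos: [435.3, 172.4, 211.1]
ee_rot: [3.14, -0.613, 0.318]
ft_force: [-0.7, 0.8, -0.3]
gripper_width: 85.3
```

```bash
python3 st.py
python3 - <<'E'
from h import *
from rig import ctrl
c,T,P=wrist("w7");a=cv2.resize(c["frame"],(440,330))
s=ctrl.capture("scene");b=cv2.resize(s["frame"][140:225,265:365],(360,306),interpolation=cv2.INTER_CUBIC)
t=ctrl.capture("top");e=cv2.resize(t["frame"][80:300,90:390],(360,264))
cv2.imwrite("pics/w7c.png",np.hstack([cv2.copyMakeBorder(a,0,240,0,0,0),np.vstack([b,e])]))
B=np.load("bas.npy");H=np.array([499,201,118.])-4.4*B[0]-6.15*B[1]
L=(P-H)@B.T;r=np.hypot(L[...,0],L[...,1])
for lo,hi in((12.5,16),(22,30)):
    q=L[(r>lo)&(r<hi)&(abs(L[...,2])<15)];print(lo,len(q),np.median(q,0))
q=L[(r<15)&(L[...,2]>60)];print("handle end",np.median(q,0),len(q))
E
```

```text
t 10.7 tip rel [ 0.18 -0.06 19.52] F(sx,sy,a) [-0.4  1.   0. ] M [-0.17  0.57  0.09] axis [ 1.9e-03  9.0e-04 -1.0e+00] 85.34002845907231 [-0.17 -0.23 -0.27  2.29  0.04  0.46 -1.74]
12.5 448 [ 9.15207179 -0.92194671 11.64920974]
22 1618 [ 8.75076    -0.96664183 -4.62473241]
handle end [ 11.06339742   0.21734503 198.39104252] 6272
```

View pics/w7c.png

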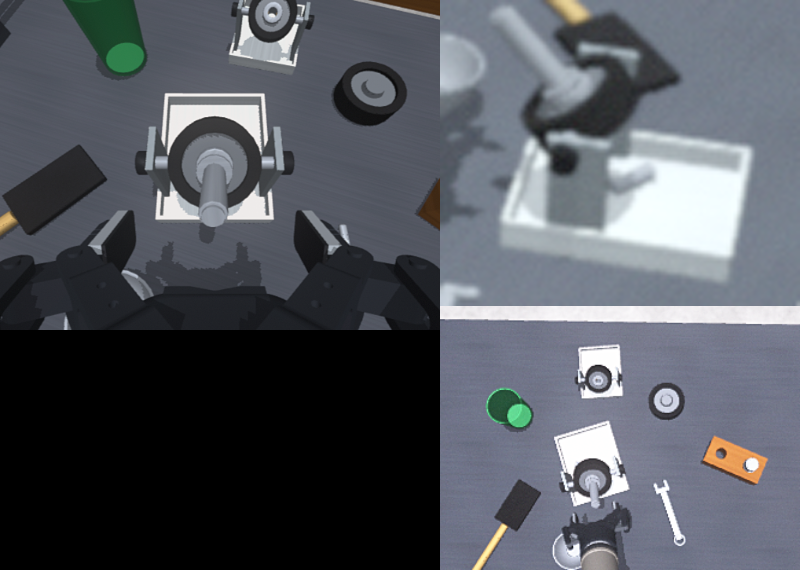

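The pin is in the tray and nothing else has moved. But the collar now stands 16.3 mm above the web, against 13.9 mm when pressed, so the unload seems to have drawn the drift out about 2.4 mm. I'll regrip, press home and release without backing off.

Call:
play_rows --series '[0,0,0.5,0,0,0,1,0,0,0.5,0,0,0,1,0,0,0.5,0,0,0,1,0,0,0.4,0,0,0,1,0,0,0,0,0,0,-1,0,0,0,0,0,0,-1,0,0,0,0,0,0,-1,0,0,0,0,0,0,-1,0,0,0,0,0,0,-1]'

```text
time_s: 11.98
ee_pos: [476.8, 186.0, 149.4]
ee_rot: [3.139, -0.613, 0.318]
ft_force: [-4.0, -2.0, 6.4]
gripper_width: 19.1
```

```bash
python3 st.py
```

```text
t 11.975 tip rel [ 6.500e-01 -3.000e-02 -5.606e+01] F(sx,sy,a) [ 0.1 -0.7  7.8] M [-0.23  0.78  0.  ] axis [ 0.0023  0.001  -1.    ] 19.05803280258134 [-0.08 -0.02 -0.38  2.3   0.32  0.26 -2.  ]
```

Call:
play_rows --series '[0,0,0.05,0,0,0,-1,0,0,0.05,0,0,0,-1,0,0,0,0,0,0,-1]'

```text
time_s: 12.35
ee_pos: [478.3, 186.6, 149.5]
ee_rot: [3.134, -0.616, 0.321]
ft_force: [-38.5, -13.4, 49.6]
gripper_width: 18.9
```

```bash
python3 st.py
```

```text
t 12.35 tip rel [  2.3   -0.23 -56.92] F(sx,sy,a) [-5.  -0.8 64.1] M [-0.97  3.   -0.07] axis [ 0.0049  0.0042 -1.    ] 18.857003903265895 [-0.08 -0.01 -0.38  2.3   0.35  0.26 -2.03]
```

Call:
play_rows --series '[0,0,0,0,0,0,0,0,0,0,0,0,0,1,0,0,0,0,0,0,1,0,0,0,0,0,0,1,0,0,-0.3,0,0,0,1,0,0,-0.5,0,0,0,1,0,0,-0.5,0,0,0,1,0,0,-0.5,0,0,0,1,0,0,-0.2,0,0,0,1,0,0,0,0,0,0,1]'

```text
time_s: 13.6
ee_pos: [435.3, 172.3, 210.9]
ee_rot: [3.14, -0.612, 0.318]
ft_force: [0.8, 0.3, -1.3]
gripper_width: 85.3
```

```bash
python3 st.py
python3 - <<'E'
from h import *
c,T,P=wrist("w8")
B=np.load("bas.npy");H=np.array([499,201,118.])-4.4*B[0]-6.15*B[1]
for tag in("w3","w6","w7","w8"):
    d=np.load(tag+".npz");P=cloud(d,d["T"]@d["hand_eye"]);L=(P-H)@B.T;r=np.hypot(L[...,0],L[...,1])
    f=lambda lo,hi,a,b:np.median(L[(r>lo)&(r<hi)&(L[...,2]>a)&(L[...,2]<b)&(L[...,0]>3)][:,2])
    print(tag,"web",f(23,29,-12,4).round(1),"hub(18.2-19)",f(17.5,18.7,-6,20).round(1),"r13-16",f(13,16,-6,20).round(1))
    if tag>"w6":
        q=L[(r<14)&(L[...,2]>72)&(L[...,2]<95)];print("handle end",np.median(q,0),len(q), np.percentile(q[:,2],[5,95]))
        for u in(20,40,60):
            q=L[(r<16)&(abs(L[...,2]-u)<3)];print(u,q.mean(0).round(1),len(q),np.percentile(q[:,:2],[3,97],axis=0).round(1).tolist())
f=c["frame"];v=cv2.resize(f[150:300,190:360],(680,600),interpolation=cv2.INTER_CUBIC);cv2.imwrite("pics/w8c.png",v)
E
```

```text
t 13.6 tip rel [-1.000e-02 -1.000e-01  1.938e+01] F(sx,sy,a) [-0.   0.  -1.5] M [-0.18  0.57 -0.03] axis [ 1.4e-03  9.0e-04 -1.0e+00] 85.2976099752989 [-0.13 -0.23 -0.3   2.29  0.02  0.46 -1.71]
w3 web -4.6 hub(18.2-19) 2.9 r13-16 3.4
w6 web -4.6 hub(18.2-19) 3.4 r13-16 9.3
w7 web -4.6 hub(18.2-19) 2.9 r13-16 11.8
handle end [-5.86211782  0.97925604 86.06489999] 937 [73.72831554 89.77537702]
20 [ 4.4  0.4 20. ] 80 [[-1.2, -9.5], [6.9, 9.8]]
40 [ 1.4  0.8 40. ] 108 [[-4.7, -9.1], [3.9, 10.7]]
60 [-1.2  0.3 60.2] 139 [[-7.8, -9.0], [1.3, 10.4]]
w8 web -4.7 hub(18.2-19) 3.0 r13-16 11.7
handle end [-5.75069116  0.39560592 86.19937826] 960 [73.74116387 89.63889789]
20 [ 4.3  0.2 20.1] 85 [[-1.6, -9.4], [6.9, 10.1]]
40 [ 1.4  0.5 40.2] 114 [[-4.6, -9.7], [4.0, 10.1]]
60 [-1.2  0.5 60.1] 135 [[-7.9, -9.6], [1.4, 10.3]]
```

View pics/w8c.png

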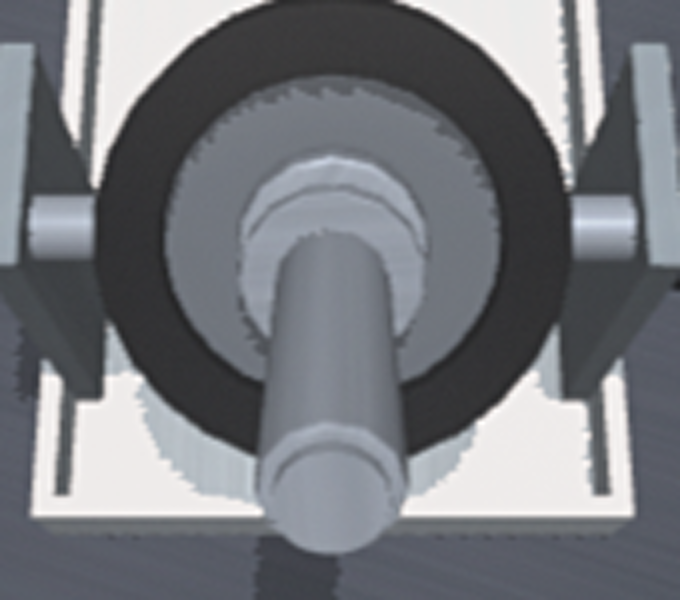

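The drift leans about 7–8° towards the stand's -x in the bore clearance. The shells only constrain it sideways, so the collar isn't flat. I'll shut the fingers, press lightly on the handle end and bring it upright while pressing along the axis.

Call:
play_rows --series '[-0.1,0,0,0,0,0,-1,-0.1,0,0,0,0,0,-1,0,0,0,0,0,0,-1,0,0,0,0,0,0,-1,0,0,0.3,0,0,0,-1,0,0,0.3,0,0,0,-1,0,0,0,0,0,0,-1]' --newtons 40

```text
time_s: 14.52
ee_pos: [441.6, 174.3, 184.7]
ee_rot: [3.14, -0.608, 0.317]
ft_force: [0.7, -1.1, -0.4]
gripper_width: 0.2
```

```bash
python3 st.py
```

```text
t 14.525 tip rel [-9.94 -0.17 -5.88] F(sx,sy,a) [ 0.  -1.3 -0.6] M [-0.15  0.59  0.03] axis [-2.5e-03  6.0e-04 -1.0e+00] 0.18212057344003282 [-0.11 -0.17 -0.33  2.32  0.06  0.38 -1.76]
```

Call:
play_rows --series '[0,0,0.05,0,0,0,-1,0,0,0.05,0,0,0,-1,0,0,0.02,0,0,0,-1,0,0,0,0,0,0,-1]'

```text
time_s: 15.02
ee_pos: [444.6, 175.3, 182.6]
ee_rot: [3.14, -0.612, 0.318]
ft_force: [0.6, -0.6, -0.3]
gripper_width: 0.3
```

```bash
python3 st.py
```

```text
t 15.025 tip rel [-8.2  -0.12 -9.43] F(sx,sy,a) [ 0.1 -0.8 -0.4] M [-0.19  0.56  0.04] axis [ 1.e-03  8.e-04 -1.e+00] 0.33097265050994495 [-0.1  -0.16 -0.34  2.32  0.08  0.36 -1.77]
```

Call:
play_rows --series '[0,0,0.04,0,0,0,-1,0,0,0,0,0,0,-1]'

```text
time_s: 15.28
ee_pos: [445.7, 175.7, 181.5]
ee_rot: [3.14, -0.612, 0.318]
ft_force: [-1.7, -0.8, 1.7]
gripper_width: 0.0
```

```bash
python3 st.py
```

```text
t 15.275 tip rel [ -7.83  -0.08 -11.  ] F(sx,sy,a) [-0.6 -0.2  2.4] M [-0.14  0.59  0.03] axis [ 1.5e-03  8.0e-04 -1.0e+00] 0.025661547081890376 [-0.1  -0.15 -0.34  2.32  0.08  0.36 -1.78]
```

Call:
play_rows --series '[0,0,0.02,0,0,0,-1,0.05,0,0.015,0,0,0,-1,0.05,0,0.015,0,0,0,-1,0,0,0,0,0,0,-1]'

```text
time_s: 15.78
ee_pos: [451.2, 177.7, 183.8]
ee_rot: [3.14, -0.616, 0.318]
ft_force: [-3.8, -1.0, 6.6]
gripper_width: -0.0
```

```bash
python3 st.py
```

```text
t 15.775 tip rel [ -1.45   0.11 -12.44] F(sx,sy,a) [0.6 0.2 7.7] M [-0.09  0.31  0.01] axis [ 5.e-03  6.e-04 -1.e+00] -0.028439294412273608 [-0.09 -0.15 -0.35  2.31  0.09  0.36 -1.78]
```

Call:
play_rows --series '[0.04,0,0.02,0,0,0,-1,0,0,0.02,0,0,0,-1,0,0,0,0,0,0,-1]'

```text
time_s: 16.15
ee_pos: [454.4, 178.8, 185.2]
ee_rot: [3.14, -0.62, 0.318]
ft_force: [-5.8, -2.4, 11.5]
gripper_width: -0.3
```

```bash
python3 st.py;  python3 - <<'E'
from h import *
c,T,P=wrist("w9")
B=np.load("bas.npy");H=np.array([499,201,118.])-4.4*B[0]-6.15*B[1]
L=(P-H)@B.T;r=np.hypot(L[...,0],L[...,1])
q=L[(r>13)&(r<16)&(L[...,2]>-6)&(L[...,2]<20)&(L[...,0]>3)];print("collar",np.median(q,0))
for u in(15,25,35,45,55,65):
    q=L[(r<16)&(abs(L[...,2]-u)<3)];print(u,len(q),np.percentile(q[:,:2],[3,97],axis=0).round(1).tolist())
E
```

```text
t 16.15 tip rel [  2.56   0.14 -13.28] F(sx,sy,a) [ 1.5 -0.5 13. ] M [-0.14  0.15 -0.04] axis [ 8.8e-03  7.0e-04 -1.0e+00] -0.30594764138175123 [-0.09 -0.14 -0.35  2.3   0.09  0.36 -1.78]
collar [12.30631639 -1.27639264  9.38751559]
15 76 [[2.9, -8.5], [8.7, 9.7]]
25 88 [[0.5, -9.0], [8.4, 10.1]]
35 107 [[-0.3, -9.6], [8.4, 10.1]]
45 123 [[-0.2, -9.6], [8.0, 10.0]]
55 138 [[-0.3, -9.3], [8.0, 9.9]]
65 156 [[0.7, -9.2], [7.7, 9.9]]
```

The collar reads 9.39, matching the home value. I'll retract straight back.

Call:
play_rows --series '[0,0,-0.05,0,0,0,-1,0,0,-0.1,0,0,0,-1,0,0,-0.3,0,0,0,-1,0,0,-0.3,0,0,0,-1,0,0,0,0,0,0,-1]'

```text
time_s: 16.82
ee_pos: [435.6, 172.6, 207.6]
ee_rot: [3.14, -0.614, 0.318]
ft_force: [0.6, 0.4, 0.2]
gripper_width: -0.3
```

```bash
cat > ck.py <<'E'
from h import *
import sys
c,T,P=wrist(sys.argv[1])
B=np.load("bas.npy");H=np.array([499,201,118.])-4.4*B[0]-6.15*B[1]
L=(P-H)@B.T;r=np.hypot(L[...,0],L[...,1])
q=L[(r>13)&(r<16)&(L[...,2]>-6)&(L[...,2]<20)&(L[...,0]>3)];print("collar",np.median(q,0))
for u in(15,25,35,45,55,65):
    q=L[(r<20)&(abs(L[...,2]-u)<3)];print(u,len(q),np.percentile(q[:,:2],[3,97],axis=0).round(1).tolist())
E
python3 st.py; python3 ck.py w10
```

```text
t 16.825 tip rel [-1.38  0.02 16.39] F(sx,sy,a) [ 0.7  0.2 -0.2] M [-0.16  0.53 -0.03] axis [ 3.5e-03  9.0e-04 -1.0e+00] -0.2787903693573648 [-0.13 -0.22 -0.31  2.3   0.02  0.45 -1.72]
collar [12.36639196 -0.82386913 11.85723835]
15 451 [[-0.6, -14.3], [13.7, 14.8]]
25 90 [[-3.5, -9.6], [6.1, 10.6]]
35 103 [[-4.4, -9.7], [4.8, 10.2]]
45 114 [[-5.5, -9.4], [3.4, 10.2]]
55 134 [[-7.1, -9.6], [2.1, 10.5]]
65 159 [[-7.9, -9.7], [0.7, 10.1]]
```

It settles back to the same lean each time. The drift's centre of mass sits almost over the collar edge at 35°, so this is its natural rest in the 18 mm bore, with the collar on the hub at its lower edge. A final look before handing in.

```bash
python3 - <<'E'
from h import *
from rig import ctrl
s=ctrl.capture("scene");a=cv2.resize(s["frame"][140:225,265:365],(480,408),interpolation=cv2.INTER_CUBIC)
t=ctrl.capture("top");b=cv2.resize(t["frame"][90:310,100:400],(320,235))
cv2.imwrite("pics/fin.png",np.hstack([a,cv2.copyMakeBorder(b,0,173,0,0,0)]))
E
python3 - <<'E'
from h import *
from rig import ctrl
B=np.load("bas.npy");H=np.array([499,201,118.])-4.4*B[0]-6.15*B[1]
y=np.radians(18.1);R=np.array([[np.cos(y),np.sin(y)],[-np.sin(y),np.cos(y)]])
O=H[:2]+R.T@np.array([22.9,0])
for n,c in(("before",np.load("scene0.npz")),("now",ctrl.capture("scene"))):
    P=cloud(c);S=(P[...,:2]-O)@R.T
    m=(S[...,0]>25)&(S[...,0]<120)&(abs(S[...,1])<65)&(P[...,2]>8)&(P[...,2]<24)
    print(n,m.sum(),S[m].mean(0) if m.any() else 0,np.median(P[m][:,2]) if m.any() else 0, np.ptp(S[m],axis=0) if m.any() else 0)
s=ctrl.sense();print(s["ft_force"],s["time_s"])
ctrl.job_done()
E
```

```text
before 66 [69.93907359 10.81978006] 8.739115289540848 [ 94.11504865 112.15156389]
now 119 [53.40646555 19.69329284] 10.959198409462033 [ 91.96461034 113.17469809]
[ 0.55338743 -0.26391157  0.47086348] 17.025
the job is handed in; nothing more can be done
```

I pushed the old pin out with the slim drift and left the drift in the hub, but it rests at a slant and not with its collar flat. The job is handed in after 17 s of robot time.

**What was done:** I took the slim drift from the tool block and pushed it down through the larger stand's hub from the upper side. The pin came out below and fell into the tray, and I never touched it with the fingers. While pressed, the collar reached a hard stop: 53 N gave no more movement, and its measured height matched a collar flat on the hub face.

**What did not hold:** after each of three releases the drift settled to a lean of about 7–8° in the bore clearance. In that state:
- **Collar:** its lower edge should be on the hub face. The raised side measures about 2.4 mm higher than when pressed flat.
- **Attempts:** a second grip and push did not flatten it. Pressing on the handle end with shut fingers did, but it leaned back once I let go.
- **Likely cause:** the drift's weight sits almost over the collar edge at 35°, so I took this as its natural rest.

**Last checks:**
- **Pin:** it was seen in the tray twice after the push. The depth points at hand-in (119 against 66 before) agree, but only weakly.
- **Other objects:** the last top view I could see, taken after the first release, showed the stout drift and the rest of that area undisturbed. The hammer and oil can were outside that crop. I could not view a final picture because the picture limit was reached.
- **Robot:** the fingers were about 30 mm clear of the handle, and the wrist force was under 1 N.

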